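# Pry the lid off the cup box and put the spare cup away

## Robot

A 6-joint arm with a two-finger parallel gripper is mounted at the origin on the work surface. World frame = base frame: x ahead of the robot, y to its left, z up, the work surface at z = 0. Lengths are in m, angles in rad, forces in N, time in s.
With the tool pointing down it reaches from about 0.35 to 0.875 m from the base axis. Payload 15.5 kg.
Tool frame: the origin (TCP) lies between the finger pads; the fingertips stand 25 mm ahead of it and the grasp point (between the pads) lies 6 mm ahead of it; z points along the fingers, y is the line along which they close (so a half turn about z gives the same grasp; the last joint's range is limited). The gripper opens to 85 mm and grips with 20 to 120 N. Pads are 22 mm wide; open, the fingers measure 114 mm over their backs; the gripper's body (76 mm by 85 mm) begins 54 mm behind the grasp point. The pads swing forward as they close: fully open they stand 13 mm farther back than shut.
Start: joints at [1.179, 0.494, 1.345, -0, 1.302, -0.096], TCP at [0.182, 0.598, 0.256] pointing down, gripper open.
Joint ranges: [-2.91, 2.91], [-0.82, 2.16], [0.22, 2.67], [-1.22, 4.37], [0.12, 2.79], [-3.08, 3.08]. Speed limits (rad/s): [1.89, 1.89, 2.57, 3.01, 3.01, 3.01].

## Interface

Orientations are given as a rotation vector (axis times angle).
In Python, from bench import env, optics, job gives the robot as it stands.
- The arm moves only by the tool arm_command, never from a script. Its argument "targets" is a list of rows, each an object with "jaw": the opening, from -1 (shut) to 1 (fully open); "dp": the shift along the tool's x, y, z in cm, a list of three; "twist": the turn about the tool's z in degrees. A call has 1 to 20 rows; each row shifts and turns the commanded pose from where the row before left it, along the tool's axes as they then stand; what a row does not reach is not made up. A row lasts 1/10 s, in which the tool goes at most 50 mm and 8.59 degrees, less where a joint would pass 70% of its speed; a pose out of reach is approached as far as the arm can. A call with a gripper value outside its range is refused whole. The fingers move at their own pace and stop on an object; "squeeze" is the grip in N (left out, the last holds). Time passes only in rows, so rows that do not move let the fingers close. It gives the time, the measured TCP pose, the force, the opening and the grip force at its end, in the units of the state.
- env.read_state(): the state, without advancing time (a new reading comes with each control period).
- optics.read_camera(name): name is "scene" or "top" or "wrist"; returns the picture (400x640x3 uint8, red, green, blue); there is no depth.
- optics.get_calibration(name): a dict with "K" (3x3 intrinsics, pixels), "T" (4x4, takes a point from camera to world coordinates). Camera axes: x right, y down, z forward; pixel columns grow to the right and rows downward; lengths in m; the calibration is good to about 2 mm. A picture is of the moment at which its call begins: read the wrist's pose just before it. get_calibration takes no time and is no camera call; for the wrist camera it gives the pose at the moment of the call.
- job.job_done(): hands the job in; it is judged then, once.
The state is a dict: "time_s": time; "joint_pos": joint angles; "joint_vel": joint speeds; "joint_efforts": joint torques, N m; "tcp_pos": TCP position; "eef_rot": TCP orientation; "force": force on the tool from outside, world axes, zero at the start; "torque": the same for the moment, N m; "finger_gap": finger opening in m; "finger_force": force on a finger pad.
Only numpy, scipy, OpenCV 4.12 (cv2) and the standard library are available. Lean on these libraries where they do the work, as an engineer would, in place of code of your own. Each camera call takes 0.05 s, during which the arm holds its last target. There are 200 camera calls.

## Task

Put the loose steel cup away with its twin: lift the loose wooden lid off the cup box (its overhanging front lip can be pried up from below), tip it over backwards and leave it leaning back on the slanted rest behind the box. Then nest the loose cup upright, fully home, in the cup standing inside the box, leave both cups standing there, and do not disturb the other things on the cabinet.

Things in the scene. Friction and masses are not known exactly. Their poses are not given: they have to be found in the camera images.
- box: Fixed open-topped wooden box, 110 (x) x 150 (y) x 90 mm high, walls and floor 5 mm thick. Origin: centre of its underside; x runs from its front to its back, z up. Right behind its back wall (outer face x = 55 mm) lie a channel and, behind that, a lid rest (see box_channel). The lid's back edge stands in the channel when the lid leans on the rest.
- box_channel (a point): Middle of the channel floor, box frame x = 65, y = 0, z = 80 mm; axes as the box. The channel runs from box x = 55 to 75 mm. Behind it a flat lid rest, 150 mm wide, 8 mm thick, leans back 20 degrees: front face at x = 75, z = 80 mm, through x = 78, z = 90, to its top edge at x = 114, z = 187 mm (box frame).
- lid: Loose wooden lid, board 160 (x) x 166 (y) x 8 mm, about 0.2 kg, with a locating plug 70 x 128 x 6 mm below it (lid x = -40 to 30 mm). Origin: centre of the board's underside; x to the back, z up when closed. Closed, it lies on the box rim (box x = -5, z = 90 mm); the sides overhang by 8 mm and the back edge spans the channel, nearly touching the rest.
- lid_lip (a point): Middle of the lid's lower front edge (lid x = -80, z = 0 mm), axes as the lid. When closed, the lid's front overhangs the box's front wall by 30 mm along its whole width: a lip to pry up from below, 90 mm above the cabinet top.
- loose_cup: Loose steel stacking cup, open at the top, 77 mm high, 0.11 kg, upright on the coaster. Tapered body 36 mm across at the foot, 54 at z = 45 mm; a shoulder widens to a straight collar 64 mm across from z = 52 mm to the rim (grip it). Mouth 57 mm inside. Origin: centre of its underside. Fully nested, its shoulder sits on the twin's rim, origin about 30 mm above the twin's.
- loose_cup_rim (a point): Centre of the loose cup's mouth, 77 mm above its underside.
- stored_cup: Cup of the same shape, loose, standing upright on the box's floor under the lid (origin 5 mm above the box's underside, rim 8 mm below the box rim). Origin: centre of its underside.
- stored_cup_rim (a point): Centre of the stored cup's mouth, 77 mm above its underside.
- coaster: Fixed round cork-look coaster, 100 mm across, 6 mm thick; origin: centre of its underside.
- paperweight: Bystander: glass paperweight, 72 mm across, 48 mm high; origin: centre of its underside.
- earbud_case: Bystander: hard rubbery earbud case 70 x 52 x 30 mm with a wire clip reaching 58 mm in its +x; origin: centre of its underside.
- book: Bystander: book 150 x 210 x 22 mm lying flat; origin: centre of its underside.
- candle_pot: Bystander: white ceramic pot, 76 mm across, 70 mm high; origin: centre of its underside.
- clock: Bystander: desk clock 60 x 110 x 70 mm; origin: centre of its underside.
- tissue_box: Bystander: cardboard box 120 x 220 x 80 mm; origin: centre of its underside.
Things that resemble listed ones, but are neither listed nor needed, are in the scene too. Leave any yellow look-alike of the loose_cup alone. Several things have the shape of the lid; the one meant has the colours described above.

How it is judged:
On the way:
1. the lid is off the box and leans back on the lid rest (angle between lid's own z axis and vertical between 1.7 and 2.3 rad and x of lid in the frame of box above 0.06 m and z of lid in the frame of box above 0.11 m and contact force between lid and the fingers below 0.1 N), for 0.2 s.
At the end, for the whole second after the job is handed in: Lid leaning back on the rest (turned 97 to 132 degrees, centre 60 to 140 mm behind and over 110 mm above the box's origin). Loose cup nested in the stored cup: axes within 6 mm, undersides 20 to 35 mm apart, both within 7 degrees of upright, stored cup on the box floor. All at rest (angle between lid's own z axis and vertical between 1.7 and 2.3 rad and x of lid in the frame of box between 0.06 and 0.14 m and z of lid in the frame of box above 0.11 m and horizontal distance between loose_cup and stored_cup below 0.006 m and z of loose_cup in the frame of stored_cup between 0.02 and 0.035 m and angle between each of loose_cup, stored_cup's own z axis and vertical below 0.12 rad and z of stored_cup in the frame of box between 0.001 and 0.011 m and linear speed of each of loose_cup, lid below 0.02 m/s); the robot touches nothing.
It fails at once if the lid drops onto the cabinet top (height (world z) of lid below 0.07 m).
It fails at once if the loose cup is knocked over (angle between loose_cup's own z axis and vertical above 0.8 rad).
It fails at once if a bystander is moved more than 30 mm (distance of any of paperweight, earbud_case, book, candle_pot, clock, tissue_box from where it was at the start of the episode above 0.03 m).
It also fails if it takes over 64 s, if anything falls off the work surface, if the arm or the gripper's body presses on something with over 40 N, if the wrist force passes 120 N, or if a joint passes its speed limit or range.

## Working session

There is one attempt and no reset: what is moved stays moved. The work goes in short steps, Python scripts to look and compute and a tool call to move; the robot and the scene stay as the last step left them, time stands still between calls to the robot, and variables do not carry over. Pictures are saved under pics/ and viewed, at most 10 in all, crops included, and the job is handed in when it is done.

Besides the shell and the picture viewer there is one more tool, called by a JSON object that holds its "name" and its "arguments". arm_command: Moves the arm, as the interface text tells. Its arguments: {"type":"object","properties":{"targets":{"type":"array"},"squeeze":{"type":"number"}},"required":["targets"]}

```bash
ls; mkdir -p pics; cat > h.py <<'E'
import numpy as np, cv2
from bench import env, optics, job
def shot(n,f):
    im=optics.read_camera(n); cv2.imwrite('pics/'+f,im[:,:,::-1]); return im
def onplane(n,uv,z):
    c=optics.get_calibration(n);K,T=np.array(c['K']),np.array(c['T'])
    d=T[:3,:3]@np.linalg.solve(K,[uv[0],uv[1],1.]);o=T[:3,3]
    return o+d*(z-o[2])/d[2]
def proj(n,p):
    c=optics.get_calibration(n);K,T=np.array(c['K']),np.array(c['T'])
    q=K@(T[:3,:3].T@(np.array(p)-T[:3,3]));return q[:2]/q[2]
E
python3 - <<'E'
from h import *
for n in ('scene','top'):
    shot(n,n+'0.png')
    c=optics.get_calibration(n);print(n,np.round(c['T'],3).tolist(),np.round(c['K'],1).tolist())
print(env.read_state())
E
```

```text
pics
scene [[0.421, 0.741, -0.523, 1.277], [0.907, -0.354, 0.228, -0.311], [-0.016, -0.57, -0.821, 1.245], [0.0, 0.0, 0.0, 1.0]] [[391.0, 0.0, 317.1], [0.0, 391.0, 204.3], [0.0, 0.0, 1.0]]
top [[0.005, -0.995, 0.099, 0.412], [-1.0, -0.004, 0.007, 0.011], [-0.007, -0.099, -0.995, 1.515], [0.0, 0.0, 0.0, 1.0]] [[480.5, 0.0, 323.1], [0.0, 480.5, 202.1], [0.0, 0.0, 1.0]]
{'time_s': 0.1, 'joint_pos': array([ 1.17949434e+00,  4.94144128e-01,  1.34608267e+00, -5.42957560e-06,
        1.30250291e+00, -9.55188629e-02]), 'joint_vel': array([ 0.00110006, -0.00017762, -0.00169615, -0.00022483,  0.00100074,
        0.00054159]), 'joint_efforts': array([ 2.10823942e-03, -8.83595324e+01, -3.84564972e+01, -2.23235071e-05,
        5.15858250e-03, -2.22001029e-05]), 'tcp_pos': array([0.18207354, 0.59757254, 0.25574094]), 'eef_rot': array([-4.62881279e-01, -3.10703274e+00,  1.73526193e-03]), 'force': array([-0.58156658,  1.18382573,  0.61134875]), 'torque': array([ 0.00220731,  0.03952363, -0.02962242]), 'finger_force': 0.0, 'finger_gap': 0.08512631426800568}
```

View pics/scene0.png

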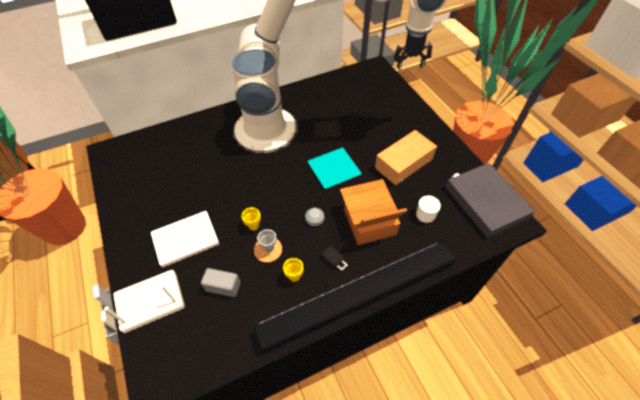

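View pics/top0.png

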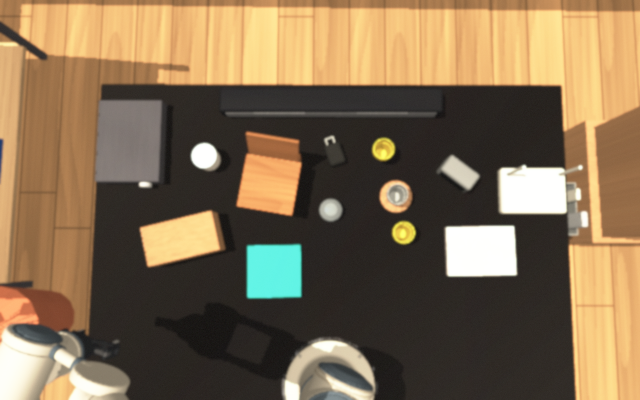

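```bash
python3 - <<'E'
from h import *
im=cv2.imread('pics/top0.png')[125:255,225:425]
cv2.imwrite('pics/topc.png',cv2.resize(im,None,fx=4,fy=4,interpolation=cv2.INTER_CUBIC))
im=cv2.imread('pics/scene0.png')[160:290,235:435]
cv2.imwrite('pics/scenec.png',cv2.resize(im,None,fx=4,fy=4,interpolation=cv2.INTER_CUBIC))
E
```

```text
(no output)
```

View pics/topc.png

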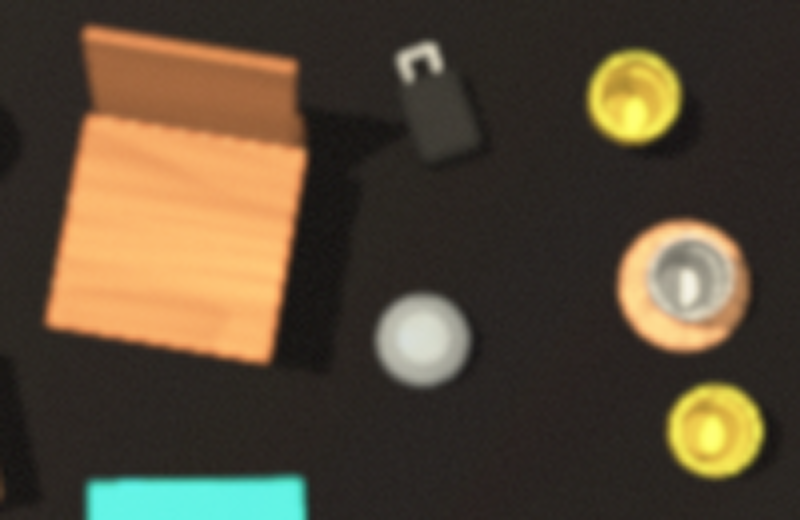

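View pics/scenec.png

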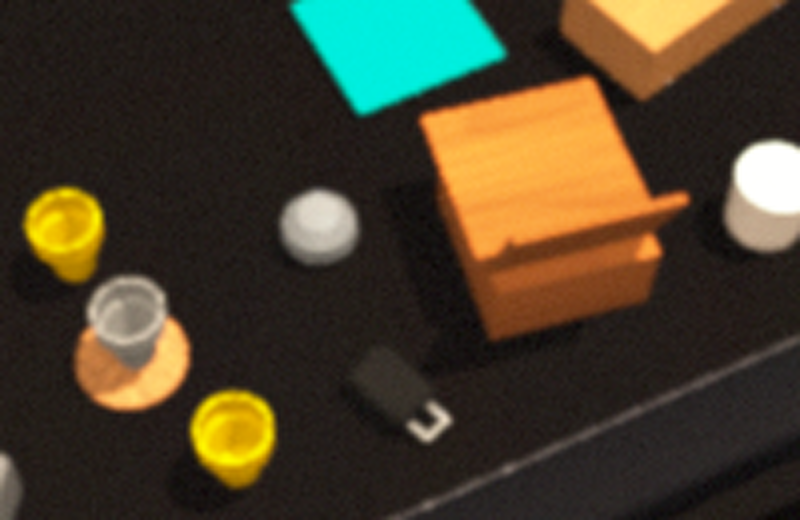

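Cup candidates in the top image are yellow (384,149), yellow (404,233) and steel on the coaster (397,196). The steel one is the loose cup. Lid candidates are the cyan slab (274,271), the white slabs (481,251) and (532,190), and the wooden board on the box (270,184). The wooden board is the lid, and its rest is behind it at (273,147). The crops confirm both.

```bash
cat >> h.py <<'E'
def cp(n,uv,o,z): return onplane(n,((uv[0]+.5)/4-.5+o[0],(uv[1]+.5)/4-.5+o[1]),z)
def boxfit(pts,n):  # lid top corners BL,BR,FR,FL -> box origin xy,yaw
    L=np.array([[80,83],[80,-83],[-80,-83],[-80,83]])/1e3+[-.005,0]
    M,_=cv2.estimateAffinePartial2D(L.astype(np.float32),np.array(pts)[:,:2].astype(np.float32))
    return M[:,2],np.degrees(np.arctan2(M[1,0],M[0,0])),np.hypot(M[0,0],M[1,0])
E
python3 - <<'E'
from h import *
o=(225,125)
P=[cp('top',u,o,.098) for u in [(85,117),(306,150),(271,362),(46,325)]]
print(np.round(P,3)); print(boxfit(P,'top'))
o2=(235,160)
# scene: front-left... corners: FL(590,77) FR(421,118) BR~(487,262 hidden?) 
print([np.round(cp('scene',u,o2,.098),3) for u in [(590,77),(421,118)]])
print('cup',cp('top',(691,279),o,.083),cp('scene',(128,308),o2,.083))
print('pw',cp('top',(423,340),o,.024),'yel',cp('top',(635,97),o,.077),cp('top',(715,430),o,.077),'candle',onplane('top',(206,156),.07))
E
```

```text
[[0.698 0.253 0.098]
 [0.673 0.088 0.098]
 [0.514 0.112 0.098]
 [0.541 0.279 0.098]]
(array([0.6117385 , 0.18228222]), np.float64(-8.881317656293664), np.float64(1.0071498028305421))
[array([0.546, 0.275, 0.098]), array([0.521, 0.112, 0.098])]
cup [ 0.57921865 -0.20109056  0.083     ] [ 0.58459994 -0.20081943  0.083     ]
pw [ 0.53749336 -0.00090325  0.024     ] yel [ 0.71895053 -0.16095345  0.077     ] [ 0.46652045 -0.21866901  0.077     ] candle [0.69655353 0.38020317 0.07      ]
```

{"name": "arm_command", "arguments": {"targets": [{"jaw":1,"dp":[0,0,0],"twist":-8.05},{"jaw":1,"dp":[-2.88,-2.65,0.4],"twist":0},{"jaw":1,"dp":[-2.88,-2.65,0.4],"twist":0},{"jaw":1,"dp":[-2.88,-2.65,0.4],"twist":0},{"jaw":1,"dp":[-2.88,-2.65,0.4],"twist":0},{"jaw":1,"dp":[-2.88,-2.65,0.4],"twist":0},{"jaw":1,"dp":[-2.88,-2.65,0.4],"twist":0},{"jaw":1,"dp":[-2.88,-2.65,0.4],"twist":0},{"jaw":1,"dp":[-2.88,-2.65,0.4],"twist":0},{"jaw":1,"dp":[-2.88,-2.65,0.4],"twist":0},{"jaw":1,"dp":[-2.88,-2.65,0.4],"twist":0},{"jaw":1,"dp":[-2.88,-2.65,0.4],"twist":0},{"jaw":1,"dp":[-2.88,-2.65,0.4],"twist":0},{"jaw":1,"dp":[-2.88,-2.65,0.4],"twist":0},{"jaw":1,"dp":[0,0,0],"twist":0}]}}

```text
time_s: 1.6
tcp_pos: [0.5012, 0.1964, 0.2036]
eef_rot: [0.249, 3.131, -0.001]
force: [-0.3, -0.1, 0.1]
finger_gap: 0.0854
finger_force: 0.0
```

```bash
python3 - <<'E'
from h import *
shot('wrist','w1.png');c=optics.get_calibration('wrist');print(np.round(c['T'],3).tolist(),np.round(c['K'],1).tolist())
e=np.array([.988,-.1547]);f=np.array([.1547,.988]);o=np.array([.613,.182])
for a,b in [(-85,83),(-85,-83),(-85,0)]: print(proj('wrist',[*(o+a/1e3*e+b/1e3*f),.098]))
E
```

```text
[[0.156, 0.937, 0.312, 0.42], [0.988, -0.148, -0.049, 0.21], [-0.0, 0.316, -0.949, 0.321], [0.0, 0.0, 0.0, 1.0]] [[291.9, 0.0, 318.3], [0.0, 291.9, 198.0], [0.0, 0.0, 1.0]]
[418.82963333 238.02110556]
[222.49364493 238.34363365]
[320.64224935 238.18240146]
```

View pics/w1.png

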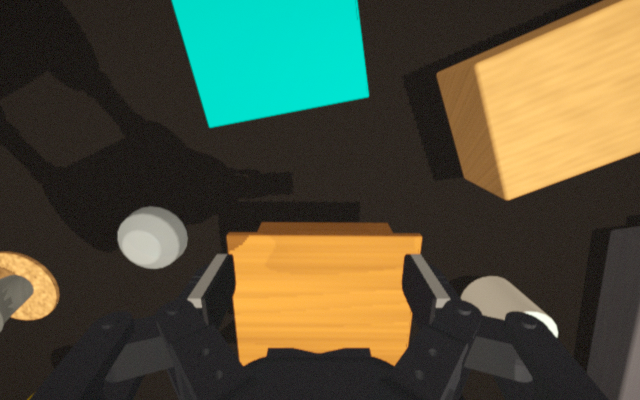

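{"name": "arm_command", "arguments": {"targets": [{"jaw":1,"dp":[0.3,0.5,2.5],"twist":0},{"jaw":1,"dp":[0,0,3],"twist":0},{"jaw":1,"dp":[0,0,3],"twist":0},{"jaw":1,"dp":[0,0,2.4],"twist":0},{"jaw":1,"dp":[-0.6,0,0],"twist":0},{"jaw":1,"dp":[-0.4,0,0],"twist":0},{"jaw":1,"dp":[-0.2,0,0],"twist":0},{"jaw":1,"dp":[0,0,0],"twist":0}]}}

```text
time_s: 2.45
tcp_pos: [0.5095, 0.2034, 0.0966]
eef_rot: [0.244, 3.13, 0.001]
force: [-0.5, -0.8, -1.4]
finger_gap: 0.0853
finger_force: 0.0
```

{"name": "arm_command", "arguments": {"targets": [{"jaw":1,"dp":[-0.2,0,0],"twist":0},{"jaw":1,"dp":[-0.2,0,0],"twist":0},{"jaw":1,"dp":[-0.2,0,0],"twist":0},{"jaw":1,"dp":[0,0,0],"twist":0}]}}

```text
time_s: 2.85
tcp_pos: [0.5147, 0.2022, 0.0954]
eef_rot: [0.244, 3.132, 0.0]
force: [-0.3, -0.4, -0.7]
finger_gap: 0.0853
finger_force: 0.0
```

{"name": "arm_command", "arguments": {"targets": [{"jaw":1,"dp":[-0.1,0,0],"twist":0},{"jaw":1,"dp":[-0.1,0,0],"twist":0},{"jaw":1,"dp":[0,0,0],"twist":0}]}}

```text
time_s: 3.15
tcp_pos: [0.5165, 0.2019, 0.0953]
eef_rot: [0.244, 3.132, 0.0]
force: [0.7, -1.0, 0.7]
finger_gap: 0.0855
finger_force: 0.0
```

{"name": "arm_command", "arguments": {"targets": [{"jaw":1,"dp":[-0.1,0,0],"twist":0},{"jaw":1,"dp":[-0.1,0,0],"twist":0},{"jaw":1,"dp":[0,0,0],"twist":0}]}}

```text
time_s: 3.45
tcp_pos: [0.5183, 0.2015, 0.0952]
eef_rot: [-0.244, -3.132, 0.0]
force: [0.4, -0.4, -0.1]
finger_gap: 0.0854
finger_force: 0.3
```

{"name": "arm_command", "arguments": {"targets": [{"jaw":1,"dp":[-0.1,0,0],"twist":0},{"jaw":1,"dp":[-0.1,0,0],"twist":0},{"jaw":1,"dp":[0,0,0],"twist":0}]}}

```text
time_s: 3.75
tcp_pos: [0.5204, 0.2012, 0.0953]
eef_rot: [0.244, 3.132, -0.0]
force: [-0.3, -0.7, 0.5]
finger_gap: 0.0853
finger_force: 0.2
```

{"name": "arm_command", "arguments": {"targets": [{"jaw":1,"dp":[-0.1,0,0],"twist":0},{"jaw":1,"dp":[-0.1,0,0],"twist":0},{"jaw":1,"dp":[0,0,0],"twist":0}]}}

```text
time_s: 4.05
tcp_pos: [0.521, 0.2011, 0.0952]
eef_rot: [-0.244, -3.129, 0.0]
force: [-10.5, 4.2, 5.9]
finger_gap: 0.0853
finger_force: 4.9
```

{"name": "arm_command", "arguments": {"targets": [{"jaw":1,"dp":[-0.1,0,0],"twist":0},{"jaw":1,"dp":[0,0,0],"twist":0}]}}

```text
time_s: 4.25
tcp_pos: [0.5211, 0.2011, 0.0951]
eef_rot: [-0.244, -3.128, 0.0]
force: [-14.2, 5.6, 8.3]
finger_gap: 0.0851
finger_force: 7.5
```

{"name": "arm_command", "arguments": {"targets": [{"jaw":1,"dp":[0,0,-0.3],"twist":0},{"jaw":1,"dp":[0,0,-0.3],"twist":0},{"jaw":1,"dp":[0,0,-0.3],"twist":0},{"jaw":1,"dp":[0,0,0],"twist":0}]}}

```text
time_s: 4.65
tcp_pos: [0.5215, 0.201, 0.1041]
eef_rot: [-0.243, -3.129, 0.0]
force: [-9.8, 5.2, -0.5]
finger_gap: 0.0856
finger_force: 5.2
```

```bash
python3 - <<'E'
from h import *
a=optics.read_camera('scene')[:,:,::-1]
b=cv2.imread('pics/scene0.png')
A=cv2.resize(a[170:250,320:430],None,fx=3.6,fy=3.6,interpolation=cv2.INTER_CUBIC)
w=optics.read_camera('wrist')[:,:,::-1]
W=w[150:400,180:460]
W=cv2.resize(W,(int(280*288/250),288));A=cv2.resize(A,(396,288))
cv2.imwrite('pics/l1.png',np.hstack([A,W]))
E
```

```text
(no output)
```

View pics/l1.png

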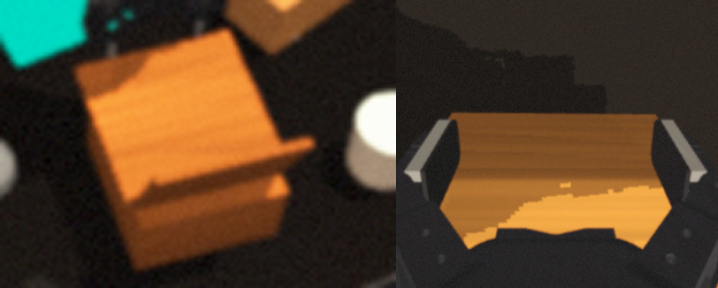

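```bash
python3 - <<'E'
from h import *
s=env.read_state();t=s['tcp_pos'];e=np.array([.988,-.1547]);print(s['force'],t)
for z in (.098,.107,.112):
    for d in (.009,.011,.013): print(z,d,proj('wrist',[*(t[:2]+d*e),z]).round(1))
E
```

```text
[-9.24931129  4.3384766  -0.12131927] [0.52150446 0.20101004 0.10384372]
0.098 0.009 [318.5 290.8]
0.098 0.011 [318.5 294.2]
0.098 0.013 [318.5 297.6]
0.107 0.009 [318.6 302.6]
0.107 0.011 [318.6 306.2]
0.107 0.013 [318.5 309.7]
0.112 0.009 [318.6 309.8]
0.112 0.011 [318.6 313.5]
0.112 0.013 [318.6 317.1]
```

The wrist crop shows the dark box front wall, with the lid's front edge at row ≈304. That corresponds to z ≈ 0.107, so the lip has risen with the fingers.

{"name": "arm_command", "arguments": {"targets": [{"jaw":1,"dp":[-0.03,0,-0.5],"twist":0},{"jaw":1,"dp":[-0.04,0,-0.5],"twist":0},{"jaw":1,"dp":[-0.05,0,-0.5],"twist":0},{"jaw":1,"dp":[0,0,0],"twist":0}]}}

```text
time_s: 5.15
tcp_pos: [0.5232, 0.2009, 0.1194]
eef_rot: [-0.244, -3.13, -0.0]
force: [-7.8, 4.5, 0.8]
finger_gap: 0.0853
finger_force: 4.5
```

{"name": "arm_command", "arguments": {"targets": [{"jaw":1,"dp":[-0.1,0,-0.5],"twist":0},{"jaw":1,"dp":[-0.12,0,-0.5],"twist":0},{"jaw":1,"dp":[-0.14,0,-0.5],"twist":0},{"jaw":1,"dp":[-0.16,0,-0.5],"twist":0},{"jaw":1,"dp":[0,0,0],"twist":0}]}}

```text
time_s: 5.65
tcp_pos: [0.5278, 0.2003, 0.1393]
eef_rot: [-0.244, -3.128, -0.0]
force: [-12.2, 6.2, 2.3]
finger_gap: 0.0858
finger_force: 6.7
```

```bash
python3 - <<'E'
from h import *
a=optics.read_camera('scene')[:,:,::-1]
A=cv2.resize(a[160:250,310:430],None,fx=3.2,fy=3.2,interpolation=cv2.INTER_CUBIC)
w=optics.read_camera('wrist')[:,:,::-1]
W=cv2.resize(w[150:400,180:460],(int(280*288/250),288));A=cv2.resize(A,(396,288))
cv2.imwrite('pics/l2.png',np.hstack([A,W]))
s=env.read_state();t=s['tcp_pos'];e=np.array([.988,-.1547]);print(s['force'],t)
for z in (.13,.14,.15): print(z,proj('wrist',[*(t[:2]+.011*e),z]).round(1))
E
```

```text
[-12.4503462    6.57621986   2.04675561] [0.52762485 0.20022458 0.13895435]
0.13 [318.5 290.4]
0.14 [318.5 303.2]
0.15 [318.6 317.9]
```

View pics/l2.png

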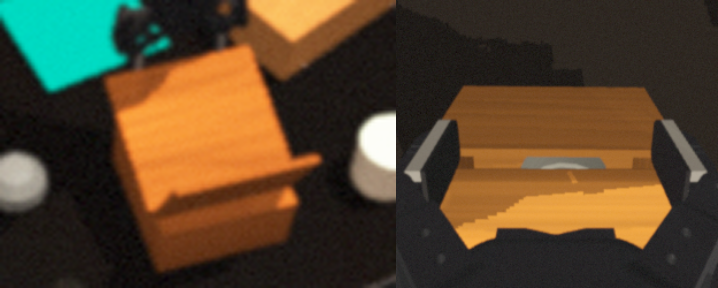

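{"name": "arm_command", "arguments": {"targets": [{"jaw":1,"dp":[-0.13,0,-0.5],"twist":0},{"jaw":1,"dp":[-0.16,0,-0.5],"twist":0},{"jaw":1,"dp":[-0.2,0,-0.5],"twist":0},{"jaw":1,"dp":[-0.22,0,-0.5],"twist":0},{"jaw":1,"dp":[-0.24,0,-0.5],"twist":0},{"jaw":1,"dp":[0,0,0],"twist":0}]}}

```text
time_s: 6.35
tcp_pos: [0.5368, 0.199, 0.1644]
eef_rot: [-0.244, -3.128, -0.001]
force: [-15.6, 7.3, 6.5]
finger_gap: 0.0853
finger_force: 8.8
```

{"name": "arm_command", "arguments": {"targets": [{"jaw":1,"dp":[-0.15,0,-0.5],"twist":0},{"jaw":1,"dp":[-0.2,0,-0.5],"twist":0},{"jaw":1,"dp":[-0.25,0,-0.5],"twist":0},{"jaw":1,"dp":[0,0,0],"twist":0}]}}

```text
time_s: 6.75
tcp_pos: [0.5441, 0.1979, 0.1797]
eef_rot: [-0.244, -3.13, -0.001]
force: [-10.3, 4.7, 5.3]
finger_gap: 0.0852
finger_force: 5.4
```

{"name": "arm_command", "arguments": {"targets": [{"jaw":1,"dp":[-0.32,0,-0.5],"twist":0},{"jaw":1,"dp":[-0.36,0,-0.5],"twist":0},{"jaw":1,"dp":[-0.4,0,-0.5],"twist":0},{"jaw":1,"dp":[-0.43,0,-0.5],"twist":0},{"jaw":1,"dp":[0,0,0],"twist":0}]}}

```text
time_s: 7.25
tcp_pos: [0.5581, 0.1958, 0.2]
eef_rot: [-0.243, -3.129, -0.001]
force: [-19.3, 7.3, 15.0]
finger_gap: 0.0853
finger_force: 10.0
```

{"name": "arm_command", "arguments": {"targets": [{"jaw":1,"dp":[-0.05,0,-0.3],"twist":0},{"jaw":1,"dp":[-0.2,0,-0.4],"twist":0},{"jaw":1,"dp":[-0.3,0,-0.4],"twist":0},{"jaw":1,"dp":[0,0,0],"twist":0}]}}

```text
time_s: 7.65
tcp_pos: [0.5663, 0.1942, 0.2109]
eef_rot: [0.244, 3.13, 0.001]
force: [-0.5, -0.9, -0.0]
finger_gap: 0.0853
finger_force: 0.0
```

```bash
python3 - <<'E'
from h import *
a=optics.read_camera('scene')[:,:,::-1]
A=cv2.resize(a[130:250,300:430],(433,400),interpolation=cv2.INTER_CUBIC)
w=optics.read_camera('wrist')[:,:,::-1]
W=cv2.resize(w[150:400,180:460],(360,321));W=cv2.copyMakeBorder(W,0,79,0,0,0)
cv2.imwrite('pics/l3.png',np.hstack([A,W]))
s=env.read_state();t=s['tcp_pos'];e=np.array([.988,-.1547]);print(s['force'],t)
for z in (.19,.2,.21): print(z,proj('wrist',[*(t[:2]+.011*e),z]).round(1))
E
```

```text
[-0.22249789 -0.26403276 -0.09653551] [0.565554   0.19417067 0.21029198]
0.19 [318.5 277.5]
0.2 [318.5 288.7]
0.21 [318.5 301.4]
```

View pics/l3.png

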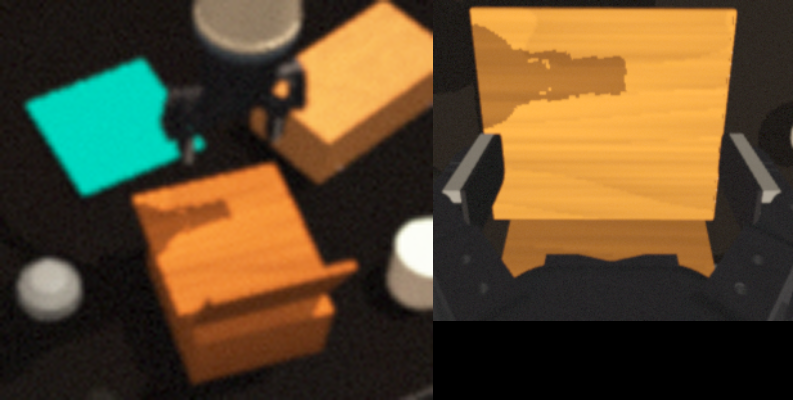

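The lid slipped off and dropped back closed on the box (wrist crop: front edge at top row ≈157, back edge row ≈320). I'll retry with the fingers deeper. First I'll measure where the lid lies now.

```bash
python3 - <<'E'
from h import *
P=[onplane('wrist',u,.098) for u in [(227,320),(401,320),(416,157),(209,157)]]
P=[P[1],P[0],P[3],P[2]]
print(np.round(P,3),boxfit(P,0)); print(env.read_state()['tcp_pos'])
E
```

```text
[[0.696 0.255 0.098]
 [0.67  0.089 0.098]
 [0.514 0.114 0.098]
 [0.539 0.277 0.098]] (array([0.61003589, 0.18274857]), np.float64(-8.76822820753608), np.float64(0.995355979677716))
[0.565554   0.19417067 0.21029198]
```

{"name": "arm_command", "arguments": {"targets": [{"jaw":1,"dp":[3.2,0,0],"twist":0},{"jaw":1,"dp":[3.2,0,0],"twist":0},{"jaw":1,"dp":[0,0,4.0],"twist":0},{"jaw":1,"dp":[0,0,4.0],"twist":0},{"jaw":1,"dp":[0,0,3.5],"twist":0},{"jaw":1,"dp":[0,0,2.1],"twist":0},{"jaw":1,"dp":[0,0,0],"twist":0}]}}

```text
time_s: 8.45
tcp_pos: [0.5005, 0.2037, 0.0718]
eef_rot: [-0.244, -3.128, 0.003]
force: [0.6, 0.9, 0.6]
finger_gap: 0.0856
finger_force: 0.0
```

{"name": "arm_command", "arguments": {"targets": [{"jaw":1,"dp":[-0.5,0,0],"twist":0},{"jaw":1,"dp":[-0.5,0,0],"twist":0},{"jaw":1,"dp":[-0.3,0,0],"twist":0},{"jaw":1,"dp":[-0.2,0,0],"twist":0},{"jaw":1,"dp":[-0.1,0,0],"twist":0},{"jaw":1,"dp":[0,0,0],"twist":0}]}}

```text
time_s: 9.05
tcp_pos: [0.518, 0.2017, 0.0745]
eef_rot: [0.244, 3.132, 0.0]
force: [0.5, 0.4, -0.8]
finger_gap: 0.0858
finger_force: 0.0
```

{"name": "arm_command", "arguments": {"targets": [{"jaw":1,"dp":[-0.1,0,0],"twist":0},{"jaw":1,"dp":[-0.1,0,0],"twist":0},{"jaw":1,"dp":[0,0,0],"twist":0}]}}

```text
time_s: 9.35
tcp_pos: [0.5198, 0.2014, 0.0743]
eef_rot: [-0.244, -3.132, 0.0]
force: [-2.3, -0.1, 2.0]
finger_gap: 0.0856
finger_force: 0.9
```

{"name": "arm_command", "arguments": {"targets": [{"jaw":1,"dp":[-0.1,0,0],"twist":0},{"jaw":1,"dp":[-0.1,0,-0.1],"twist":0},{"jaw":1,"dp":[0,0,-0.1],"twist":0},{"jaw":1,"dp":[0,0,-0.2],"twist":0},{"jaw":1,"dp":[0,0,0],"twist":0}]}}

```text
time_s: 9.85
tcp_pos: [0.521, 0.2012, 0.0781]
eef_rot: [-0.244, -3.13, 0.0]
force: [-6.8, 3.3, -0.7]
finger_gap: 0.0854
finger_force: 3.1
```

{"name": "arm_command", "arguments": {"targets": [{"jaw":1,"dp":[-0.05,0,-0.3],"twist":0},{"jaw":1,"dp":[-0.05,0,-0.4],"twist":0},{"jaw":1,"dp":[-0.03,0,-0.4],"twist":0},{"jaw":1,"dp":[-0.04,0,-0.4],"twist":0},{"jaw":1,"dp":[-0.05,0,-0.4],"twist":0},{"jaw":1,"dp":[0,0,0],"twist":0}]}}

```text
time_s: 10.45
tcp_pos: [0.5229, 0.2009, 0.0973]
eef_rot: [-0.244, -3.13, 0.0]
force: [-8.1, 4.1, 0.1]
finger_gap: 0.0855
finger_force: 4.4
```

```bash
cat >> h.py <<'E'
def prof(dx=.011):
    s=env.read_state();t=s['tcp_pos'];e=np.array([.988,-.1547])
    w=optics.read_camera('wrist');print(s['force'].round(1),t.round(4))
    print([(v,*w[v-1:v+2,280:292].mean((0,1)).astype(int)) for v in range(230,360,4)])
    print([(k,proj('wrist',[*(t[:2]+dx*e),t[2]+k/1e3])[1].round()) for k in (0,5,10,15,20,25,30)])
E
python3 -c "
from h import *
prof()"
```

```text
[-8.1  4.1  0.1] [0.5229 0.2009 0.0973]
[(230, np.int64(31), np.int64(28), np.int64(25)), (234, np.int64(32), np.int64(28), np.int64(24)), (238, np.int64(32), np.int64(28), np.int64(25)), (242, np.int64(31), np.int64(27), np.int64(23)), (246, np.int64(30), np.int64(27), np.int64(23)), (250, np.int64(78), np.int64(50), np.int64(29)), (254, np.int64(122), np.int64(76), np.int64(34)), (258, np.int64(124), np.int64(76), np.int64(35)), (262, np.int64(121), np.int64(75), np.int64(34)), (266, np.int64(126), np.int64(78), np.int64(37)), (270, np.int64(121), np.int64(74), np.int64(35)), (274, np.int64(122), np.int64(75), np.int64(35)), (278, np.int64(126), np.int64(78), np.int64(36)), (282, np.int64(133), np.int64(82), np.int64(37)), (286, np.int64(124), np.int64(77), np.int64(36)), (290, np.int64(128), np.int64(80), np.int64(37)), (294, np.int64(131), np.int64(81), np.int64(37)), (298, np.int64(134), np.int64(83), np.int64(37)), (302, np.int64(128), np.int64(79), np.int64(37)), (306, np.int64(130), np.int64(81), np.int64(37)), (310, np.int64(130), np.int64(80), np.int64(36)), (314, np.int64(128), np.int64(80), np.int64(37)), (318, np.int64(132), np.int64(81), np.int64(37)), (322, np.int64(133), np.int64(82), np.int64(37)), (326, np.int64(122), np.int64(75), np.int64(35)), (330, np.int64(130), np.int64(80), np.int64(37)), (334, np.int64(135), np.int64(83), np.int64(37)), (338, np.int64(144), np.int64(90), np.int64(41)), (342, np.int64(170), np.int64(109), np.int64(46)), (346, np.int64(165), np.int64(105), np.int64(47)), (350, np.int64(40), np.int64(37), np.int64(38)), (354, np.int64(39), np.int64(37), np.int64(38)), (358, np.int64(34), np.int64(34), np.int64(34))]
[(0, np.float64(302.0)), (5, np.float64(309.0)), (10, np.float64(317.0)), (15, np.float64(325.0)), (20, np.float64(334.0)), (25, np.float64(343.0)), (30, np.float64(353.0))]
```

{"name": "arm_command", "arguments": {"targets": [{"jaw":1,"dp":[-0.08,0,-0.4],"twist":0},{"jaw":1,"dp":[-0.09,0,-0.4],"twist":0},{"jaw":1,"dp":[-0.1,0,-0.4],"twist":0},{"jaw":1,"dp":[-0.1,0,-0.4],"twist":0},{"jaw":1,"dp":[-0.11,0,-0.4],"twist":0},{"jaw":1,"dp":[-0.12,0,-0.4],"twist":0},{"jaw":1,"dp":[0,0,0],"twist":0}]}}

```text
time_s: 11.2
tcp_pos: [0.5285, 0.2002, 0.1213]
eef_rot: [-0.244, -3.129, -0.0]
force: [-11.4, 5.2, 2.9]
finger_gap: 0.0849
finger_force: 6.1
```

```bash
sed -i 's/print(\[(v,\*w.*/print([(v,int(w[v-1:v+2,280:292].mean())) for v in range(250,360,3)])/' h.py; python3 -c "
from h import *
prof()"
```

```text
[-11.4   5.2   2.9] [0.5285 0.2002 0.1213]
[(250, 77), (253, 78), (256, 83), (259, 81), (262, 78), (265, 81), (268, 84), (271, 82), (274, 81), (277, 82), (280, 81), (283, 82), (286, 83), (289, 82), (292, 77), (295, 100), (298, 112), (301, 113), (304, 116), (307, 115), (310, 115), (313, 117), (316, 118), (319, 119), (322, 128), (325, 135), (328, 94), (331, 87), (334, 88), (337, 91), (340, 97), (343, 109), (346, 103), (349, 44), (352, 37), (355, 36), (358, 34)]
[(0, np.float64(302.0)), (5, np.float64(309.0)), (10, np.float64(317.0)), (15, np.float64(325.0)), (20, np.float64(334.0)), (25, np.float64(343.0)), (30, np.float64(353.0))]
```

{"name": "arm_command", "arguments": {"targets": [{"jaw":1,"dp":[-0.1,0,-0.4],"twist":0},{"jaw":1,"dp":[-0.11,0,-0.4],"twist":0},{"jaw":1,"dp":[-0.13,0,-0.4],"twist":0},{"jaw":1,"dp":[-0.14,0,-0.4],"twist":0},{"jaw":1,"dp":[-0.16,0,-0.4],"twist":0},{"jaw":1,"dp":[-0.17,0,-0.4],"twist":0},{"jaw":1,"dp":[0,0,0],"twist":0}]}}

```text
time_s: 11.95
tcp_pos: [0.5372, 0.1989, 0.1455]
eef_rot: [-0.244, -3.131, -0.001]
force: [-8.1, 4.8, 2.5]
finger_gap: 0.0854
finger_force: 4.5
```

```bash
python3 -c "
from h import *
prof()"
```

```text
[-8.1  4.8  2.5] [0.5372 0.1989 0.1455]
[(250, 80), (253, 82), (256, 81), (259, 77), (262, 107), (265, 112), (268, 112), (271, 110), (274, 110), (277, 108), (280, 113), (283, 114), (286, 113), (289, 118), (292, 126), (295, 129), (298, 127), (301, 125), (304, 121), (307, 114), (310, 111), (313, 113), (316, 111), (319, 109), (322, 107), (325, 100), (328, 84), (331, 90), (334, 91), (337, 94), (340, 96), (343, 105), (346, 102), (349, 43), (352, 38), (355, 36), (358, 34)]
[(0, np.float64(302.0)), (5, np.float64(309.0)), (10, np.float64(317.0)), (15, np.float64(325.0)), (20, np.float64(334.0)), (25, np.float64(343.0)), (30, np.float64(354.0))]
```

{"name": "arm_command", "arguments": {"targets": [{"jaw":1,"dp":[-0.2,0,-0.4],"twist":0},{"jaw":1,"dp":[-0.23,0,-0.4],"twist":0},{"jaw":1,"dp":[-0.26,0,-0.4],"twist":0},{"jaw":1,"dp":[-0.28,0,-0.4],"twist":0},{"jaw":1,"dp":[0,0,0],"twist":0}]}}

```text
time_s: 12.5
tcp_pos: [0.5459, 0.1976, 0.1616]
eef_rot: [-0.243, -3.129, -0.001]
force: [-15.7, 7.1, 7.4]
finger_gap: 0.0855
finger_force: 8.3
```

```bash
python3 -c "
from h import *
prof()"
```

```text
[-15.7   7.1   7.4] [0.5459 0.1976 0.1616]
[(250, 117), (253, 112), (256, 110), (259, 109), (262, 108), (265, 114), (268, 116), (271, 120), (274, 126), (277, 127), (280, 124), (283, 122), (286, 121), (289, 119), (292, 110), (295, 106), (298, 102), (301, 97), (304, 83), (307, 73), (310, 76), (313, 78), (316, 82), (319, 77), (322, 78), (325, 79), (328, 82), (331, 93), (334, 93), (337, 96), (340, 99), (343, 105), (346, 102), (349, 42), (352, 37), (355, 37), (358, 33)]
[(0, np.float64(302.0)), (5, np.float64(309.0)), (10, np.float64(317.0)), (15, np.float64(325.0)), (20, np.float64(334.0)), (25, np.float64(343.0)), (30, np.float64(353.0))]
```

{"name": "arm_command", "arguments": {"targets": [{"jaw":1,"dp":[-0.2,0,-0.4],"twist":0},{"jaw":1,"dp":[-0.28,0,-0.4],"twist":0},{"jaw":1,"dp":[-0.33,0,-0.4],"twist":0},{"jaw":1,"dp":[0,0,0],"twist":0}]}}

```text
time_s: 12.95
tcp_pos: [0.554, 0.1964, 0.1738]
eef_rot: [-0.244, -3.129, -0.001]
force: [-16.7, 7.6, 11.9]
finger_gap: 0.0852
finger_force: 8.9
```

```bash
python3 -c "
from h import *
prof()"
```

```text
[-16.7   7.6  11.9] [0.554  0.1964 0.1738]
[(250, 109), (253, 118), (256, 120), (259, 124), (262, 125), (265, 123), (268, 122), (271, 123), (274, 123), (277, 115), (280, 99), (283, 91), (286, 79), (289, 78), (292, 73), (295, 75), (298, 78), (301, 81), (304, 76), (307, 79), (310, 81), (313, 81), (316, 79), (319, 80), (322, 79), (325, 78), (328, 82), (331, 94), (334, 96), (337, 98), (340, 100), (343, 105), (346, 103), (349, 43), (352, 36), (355, 37), (358, 33)]
[(0, np.float64(302.0)), (5, np.float64(309.0)), (10, np.float64(317.0)), (15, np.float64(325.0)), (20, np.float64(334.0)), (25, np.float64(343.0)), (30, np.float64(354.0))]
```

{"name": "arm_command", "arguments": {"targets": [{"jaw":1,"dp":[-0.22,0,-0.4],"twist":0},{"jaw":1,"dp":[-0.34,0,-0.37],"twist":0},{"jaw":1,"dp":[-0.35,0,-0.35],"twist":0},{"jaw":1,"dp":[0,0,0],"twist":0}]}}

```text
time_s: 13.4
tcp_pos: [0.5639, 0.1947, 0.1851]
eef_rot: [-0.244, -3.131, -0.001]
force: [-12.3, 2.8, 10.3]
finger_gap: 0.0856
finger_force: 6.4
```

```bash
python3 -c "
from h import *
prof()"
```

```text
[-12.3   2.8  10.3] [0.5639 0.1947 0.1851]
[(250, 124), (253, 122), (256, 124), (259, 122), (262, 115), (265, 90), (268, 77), (271, 74), (274, 76), (277, 74), (280, 75), (283, 78), (286, 81), (289, 77), (292, 81), (295, 82), (298, 79), (301, 80), (304, 79), (307, 81), (310, 81), (313, 76), (316, 102), (319, 110), (322, 105), (325, 103), (328, 95), (331, 87), (334, 96), (337, 97), (340, 100), (343, 103), (346, 100), (349, 43), (352, 37), (355, 36), (358, 33)]
[(0, np.float64(303.0)), (5, np.float64(310.0)), (10, np.float64(317.0)), (15, np.float64(325.0)), (20, np.float64(334.0)), (25, np.float64(343.0)), (30, np.float64(354.0))]
```

{"name": "arm_command", "arguments": {"targets": [{"jaw":1,"dp":[-0.33,0,-0.36],"twist":0},{"jaw":1,"dp":[-0.39,0,-0.31],"twist":0},{"jaw":1,"dp":[-0.4,0,-0.3],"twist":0},{"jaw":1,"dp":[-0.41,0,-0.28],"twist":0},{"jaw":1,"dp":[0,0,0],"twist":0}]}}

```text
time_s: 13.95
tcp_pos: [0.5804, 0.1919, 0.1973]
eef_rot: [0.244, 3.131, 0.0]
force: [-1.0, -0.0, 1.4]
finger_gap: 0.0854
finger_force: 0.9
```

```bash
python3 -c "
from h import *
prof()"
```

```text
[-1.  -0.   1.4] [0.5804 0.1919 0.1973]
[(250, 76), (253, 76), (256, 76), (259, 75), (262, 79), (265, 80), (268, 78), (271, 81), (274, 80), (277, 80), (280, 80), (283, 81), (286, 80), (289, 82), (292, 109), (295, 110), (298, 78), (301, 69), (304, 105), (307, 110), (310, 111), (313, 102), (316, 66), (319, 66), (322, 69), (325, 91), (328, 102), (331, 103), (334, 105), (337, 109), (340, 112), (343, 105), (346, 94), (349, 43), (352, 37), (355, 37), (358, 33)]
[(0, np.float64(303.0)), (5, np.float64(310.0)), (10, np.float64(317.0)), (15, np.float64(326.0)), (20, np.float64(334.0)), (25, np.float64(344.0)), (30, np.float64(354.0))]
```

{"name": "arm_command", "arguments": {"targets": [{"jaw":1,"dp":[-0.45,0,-0.25],"twist":0},{"jaw":1,"dp":[-0.45,0,-0.22],"twist":0},{"jaw":1,"dp":[-0.45,0,-0.2],"twist":0},{"jaw":1,"dp":[-0.45,0,-0.18],"twist":0},{"jaw":1,"dp":[0,0,0],"twist":0}]}}

```text
time_s: 14.5
tcp_pos: [0.5983, 0.1891, 0.2057]
eef_rot: [0.244, 3.131, 0.0]
force: [-0.6, 0.2, 0.7]
finger_gap: 0.0854
finger_force: 0.4
```

```bash
python3 -c "
from h import *
prof()"
```

```text
[-0.6  0.2  0.7] [0.5983 0.1891 0.2057]
[(250, 82), (253, 83), (256, 82), (259, 81), (262, 83), (265, 80), (268, 98), (271, 113), (274, 113), (277, 112), (280, 84), (283, 63), (286, 66), (289, 67), (292, 68), (295, 76), (298, 113), (301, 114), (304, 115), (307, 97), (310, 65), (313, 67), (316, 65), (319, 65), (322, 68), (325, 68), (328, 75), (331, 99), (334, 106), (337, 106), (340, 109), (343, 112), (346, 104), (349, 42), (352, 37), (355, 38), (358, 34)]
[(0, np.float64(303.0)), (5, np.float64(310.0)), (10, np.float64(318.0)), (15, np.float64(326.0)), (20, np.float64(335.0)), (25, np.float64(344.0)), (30, np.float64(354.0))]
```

{"name": "arm_command", "arguments": {"targets": [{"jaw":1,"dp":[-0.45,0,-0.18],"twist":0},{"jaw":1,"dp":[-0.45,0,-0.17],"twist":0},{"jaw":1,"dp":[-0.45,0,-0.16],"twist":0},{"jaw":1,"dp":[-0.45,0,-0.14],"twist":0},{"jaw":1,"dp":[-0.45,0,-0.12],"twist":0},{"jaw":1,"dp":[-0.45,0,-0.1],"twist":0},{"jaw":1,"dp":[-0.45,0,-0.1],"twist":0},{"jaw":1,"dp":[-0.45,0,-0.08],"twist":0}]}}

```text
time_s: 15.35
tcp_pos: [0.6333, 0.1836, 0.216]
eef_rot: [-0.244, -3.132, 0.0]
force: [-0.6, 0.1, 0.6]
finger_gap: 0.0855
finger_force: 0.2
```

{"name": "arm_command", "arguments": {"targets": [{"jaw":1,"dp":[-0.45,0,-0.07],"twist":0},{"jaw":1,"dp":[-0.45,0,-0.06],"twist":0},{"jaw":1,"dp":[-0.45,0,-0.05],"twist":0},{"jaw":1,"dp":[-0.45,0,-0.03],"twist":0},{"jaw":1,"dp":[-0.45,0,0],"twist":0},{"jaw":1,"dp":[-0.4,0,0],"twist":0},{"jaw":1,"dp":[-0.4,0,0],"twist":0}]}}

```text
time_s: 16.05
tcp_pos: [0.6634, 0.1789, 0.218]
eef_rot: [0.244, 3.132, -0.0]
force: [-1.0, 0.5, -0.6]
finger_gap: 0.0856
finger_force: 0.0
```

{"name": "arm_command", "arguments": {"targets": [{"jaw":1,"dp":[-0.4,0,0],"twist":0},{"jaw":1,"dp":[-0.4,0,0],"twist":0},{"jaw":1,"dp":[-0.4,0,0],"twist":0},{"jaw":1,"dp":[-0.4,0,0.05],"twist":0},{"jaw":1,"dp":[-0.4,0,0.05],"twist":0},{"jaw":1,"dp":[-0.4,0,0.05],"twist":0},{"jaw":1,"dp":[-0.4,0,0.05],"twist":0},{"jaw":1,"dp":[-0.4,0,0.05],"twist":0},{"jaw":1,"dp":[-0.4,0,0.05],"twist":0},{"jaw":1,"dp":[0,0,0],"twist":0}]}}

```text
time_s: 17.05
tcp_pos: [0.6991, 0.1732, 0.2149]
eef_rot: [0.244, 3.132, -0.0]
force: [0.1, -0.9, -0.6]
finger_gap: 0.0854
finger_force: 0.0
```

{"name": "arm_command", "arguments": {"targets": [{"jaw":1,"dp":[2,0,-0.5],"twist":0},{"jaw":1,"dp":[4,0,-1],"twist":0},{"jaw":1,"dp":[4,0,-1],"twist":0},{"jaw":1,"dp":[4,-1,0],"twist":0},{"jaw":1,"dp":[0,-4.5,0],"twist":0},{"jaw":1,"dp":[0,-4.5,0],"twist":0},{"jaw":1,"dp":[0,-4.5,0],"twist":0},{"jaw":1,"dp":[0,-4.5,0],"twist":0},{"jaw":1,"dp":[0,-4.5,0],"twist":0},{"jaw":1,"dp":[0,-4.5,0],"twist":0},{"jaw":1,"dp":[0,-4.5,0],"twist":0},{"jaw":1,"dp":[0,0,0],"twist":0}]}}

```text
time_s: 18.25
tcp_pos: [0.5094, -0.1306, 0.2403]
eef_rot: [0.25, 3.131, -0.002]
force: [-0.1, 1.4, -0.6]
finger_gap: 0.0856
finger_force: 0.0
```

```bash
python3 - <<'E'
from h import *
a=optics.read_camera('scene')[:,:,::-1]
t=optics.read_camera('top')[:,:,::-1]
w=optics.read_camera('wrist')[:,:,::-1]
r=lambda m,s:cv2.resize(m,s,interpolation=cv2.INTER_CUBIC)
T=r(t[120:220,225:325],(400,400)); A=r(a[140:240,320:420],(400,400))
W=r(w[200:400],(640,200)); W=cv2.copyMakeBorder(W,0,0,0,160,0)
cv2.imwrite('pics/n1.png',np.vstack([np.hstack([T,A]),W]))
np.save('w.npy',w);print(env.read_state()['tcp_pos'],np.round(optics.get_calibration('wrist')['T'],4).tolist())
E
```

```text
[ 0.50995589 -0.12591263  0.24013855] [[0.1542, 0.9372, 0.3128, 0.43], [0.988, -0.1465, -0.0482, -0.1136], [0.0006, 0.3165, -0.9486, 0.3577], [0.0, 0.0, 0.0, 1.0]]
```

View pics/n1.png

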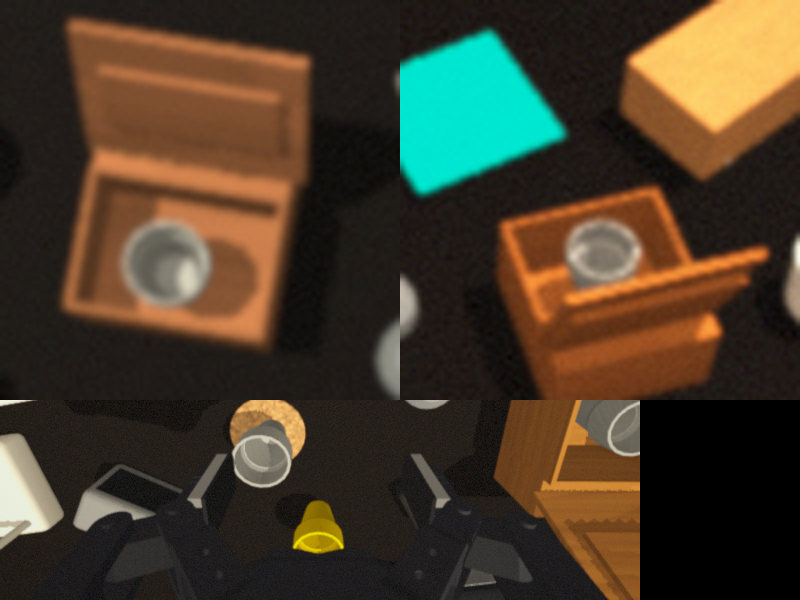

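Top crop: the lid leans back on the rest with its plug visible, and the stored cup's rim is at crop (166,263). Scene crop: the rim is at (603,250). Wrist: the steel loose cup's rim is at (262,261).

```bash
python3 - <<'E'
from h import *
a=cp('top',(166,263),(225,120),.082);b=cp('scene',(203,250),(320,140),.082)
print('stored',a,b)
l=onplane('wrist',(262,261),.083)
print('loose',l,cp('top',(691,279),(225,125),.083),cp('scene',(128,308),(235,160),.083))
# automated rim ellipses in top: blurred fit on gray pixels
t=optics.read_camera('top').astype(int)
for (u,v,z) in [(266,186,.082),(397,195,.083)]:
    s=t[v-16:v+17,u-16:u+17]; m=((s.max(2)-s.min(2)<32)&(s.mean(2)>70)).astype(np.uint8)
    c=max(cv2.findContours(m,0,1)[0],key=cv2.contourArea);(x,y),r=cv2.minEnclosingCircle(c)
    print(x+u-16,y+v-16,r,onplane('top',(x+u-16,y+v-16),z))
s=env.read_state();tp=s['tcp_pos'];print(tp,s['eef_rot'])
E
```

```text
stored [0.60506573 0.19319577 0.082     ] [0.61078028 0.19085002 0.082     ]
loose [ 0.58145435 -0.19804643  0.083     ] [ 0.57921865 -0.20109056  0.083     ] [ 0.58459994 -0.20081943  0.083     ]
266.5 185.5 10.12432861328125 [0.60469051 0.19205957 0.082     ]
397.0 197.5 20.934520721435547 [ 0.56979206 -0.19986854  0.083     ]
[ 0.51009642 -0.12535648  0.24014322] [2.43050292e-01 3.13215673e+00 3.84773509e-04]
```

{"name": "arm_command", "arguments": {"targets": [{"jaw":1,"dp":[-2.75,-2.09,0],"twist":0},{"jaw":1,"dp":[-2.75,-2.09,0],"twist":0},{"jaw":1,"dp":[-2.75,-2.09,0],"twist":0},{"jaw":1,"dp":[0,0,4],"twist":0},{"jaw":1,"dp":[0,0,3],"twist":0},{"jaw":1,"dp":[0,0,1],"twist":0},{"jaw":1,"dp":[0,0,0],"twist":0},{"jaw":1,"dp":[0,0,0],"twist":0}]}}

```text
time_s: 19.25
tcp_pos: [0.5826, -0.2003, 0.1614]
eef_rot: [0.242, 3.131, -0.001]
force: [0.1, -0.1, -0.2]
finger_gap: 0.0855
finger_force: 0.0
```

```bash
python3 - <<'E'
from h import *
s=env.read_state();print(s['tcp_pos'],s['eef_rot'])
w=optics.read_camera('wrist').astype(int)
c=proj('wrist',[.582,-.2,.083]);print(c)
for dx in (-.032,.032): print(proj('wrist',[.582+dx*.988,-.2-dx*.155,.083]))
for dy in (-.032,.032): print(proj('wrist',[.582+dy*.155,-.2+dy*.988,.083]))
g=w.mean(2); v0=int(c[1]); u0=int(c[0])
print('row',[(u,int(g[v0-1:v0+2,u].mean())) for u in range(u0-75,u0+76,3)])
print('col',[(v,int(g[v,u0-6:u0+7].mean())) for v in range(v0-60,min(399,v0+60),3)])
E
```

```text
[ 0.58264523 -0.20034185  0.16141773] [ 2.42116740e-01  3.13078249e+00 -7.66884075e-04]
[319.1463765 216.833004 ]
[319.29343951 173.81382037]
[319.01283919 255.89562381]
[274.98701563 216.7348242 ]
[363.29912225 216.93116909]
row [(244, 42), (247, 42), (250, 42), (253, 42), (256, 41), (259, 43), (262, 45), (265, 43), (268, 41), (271, 103), (274, 161), (277, 157), (280, 101), (283, 101), (286, 119), (289, 138), (292, 115), (295, 112), (298, 110), (301, 112), (304, 119), (307, 146), (310, 130), (313, 149), (316, 143), (319, 133), (322, 133), (325, 135), (328, 135), (331, 138), (334, 138), (337, 138), (340, 138), (343, 143), (346, 158), (349, 152), (352, 127), (355, 126), (358, 229), (361, 133), (364, 43), (367, 43), (370, 43), (373, 43), (376, 41), (379, 43), (382, 41), (385, 41), (388, 40), (391, 44), (394, 40)]
col [(156, 193), (159, 199), (162, 194), (165, 175), (168, 139), (171, 124), (174, 145), (177, 232), (180, 179), (183, 171), (186, 174), (189, 176), (192, 179), (195, 177), (198, 172), (201, 172), (204, 145), (207, 128), (210, 130), (213, 135), (216, 137), (219, 142), (222, 145), (225, 142), (228, 142), (231, 183), (234, 165), (237, 137), (240, 120), (243, 120), (246, 119), (249, 121), (252, 203), (255, 202), (258, 42), (261, 42), (264, 41), (267, 42), (270, 42), (273, 40)]
```

{"name": "arm_command", "arguments": {"targets": [{"jaw":1,"dp":[0,-0.15,3],"twist":0},{"jaw":1,"dp":[0,0,3],"twist":0},{"jaw":1,"dp":[0,0,1.9],"twist":0},{"jaw":1,"dp":[0,0,0],"twist":0},{"jaw":0.2,"dp":[0,0,0],"twist":0},{"jaw":0.2,"dp":[0,0,0],"twist":0},{"jaw":0.2,"dp":[0,0,0],"twist":0},{"jaw":0.2,"dp":[0,0,0],"twist":0},{"jaw":0.2,"dp":[0,0,0],"twist":0},{"jaw":0.2,"dp":[0,0,0],"twist":0}], "squeeze": 30}}

```text
time_s: 20.3
tcp_pos: [0.5828, -0.2026, 0.0834]
eef_rot: [0.243, 3.129, -0.002]
force: [-0.0, 1.9, 5.8]
finger_gap: 0.0639
finger_force: 31.8
```

{"name": "arm_command", "arguments": {"targets": [{"jaw":0.2,"dp":[0,0,-2],"twist":0},{"jaw":0.2,"dp":[0,0,-4],"twist":0},{"jaw":0.2,"dp":[0,0,-5],"twist":0},{"jaw":0.2,"dp":[0,0,-4.5],"twist":0},{"jaw":0.2,"dp":[0.2,2.0,0],"twist":0},{"jaw":0.2,"dp":[0.36,4.03,0],"twist":0},{"jaw":0.2,"dp":[0.36,4.03,0],"twist":0},{"jaw":0.2,"dp":[0.36,4.03,0],"twist":0},{"jaw":0.2,"dp":[0.36,4.03,0],"twist":0},{"jaw":0.2,"dp":[0.36,4.03,0],"twist":0},{"jaw":0.2,"dp":[0.36,4.03,0],"twist":0},{"jaw":0.2,"dp":[0.36,4.03,0],"twist":0},{"jaw":0.2,"dp":[0.36,4.03,0],"twist":0},{"jaw":0.2,"dp":[0.3,3.0,0],"twist":0},{"jaw":0.2,"dp":[0.16,2.0,0],"twist":0},{"jaw":0.2,"dp":[0,0,0],"twist":0},{"jaw":0.2,"dp":[0,0,0],"twist":0}]}}

```text
time_s: 22.0
tcp_pos: [0.6074, 0.1911, 0.2374]
eef_rot: [0.242, 3.131, 0.0]
force: [0.1, -1.1, -0.3]
finger_gap: 0.0637
finger_force: 33.6
```

{"name": "arm_command", "arguments": {"targets": [{"jaw":0.2,"dp":[-0.1,0,2.5],"twist":0},{"jaw":0.2,"dp":[0,0,3],"twist":0},{"jaw":0.2,"dp":[0,0,2],"twist":0},{"jaw":0.2,"dp":[0,0,0.5],"twist":0},{"jaw":0.2,"dp":[0,0,0.5],"twist":0},{"jaw":0.2,"dp":[0,0,0.5],"twist":0},{"jaw":0.2,"dp":[0,0,0],"twist":0}]}}

```text
time_s: 22.7
tcp_pos: [0.6086, 0.1906, 0.1465]
eef_rot: [0.244, 3.131, 0.0]
force: [-0.2, 0.1, -1.3]
finger_gap: 0.0638
finger_force: 33.6
```

{"name": "arm_command", "arguments": {"targets": [{"jaw":0.2,"dp":[0,0,0.5],"twist":0},{"jaw":0.2,"dp":[0,0,0.5],"twist":0},{"jaw":0.2,"dp":[0,0,0.5],"twist":0},{"jaw":0.2,"dp":[0,0,0.5],"twist":0},{"jaw":0.2,"dp":[0,0,0],"twist":0}]}}

```text
time_s: 23.2
tcp_pos: [0.6079, 0.1907, 0.1252]
eef_rot: [-0.244, -3.131, 0.001]
force: [0.8, 1.0, -1.6]
finger_gap: 0.0635
finger_force: 33.6
```

Base is well inside the stored mouth with no contact force, so I'll lower it onto its seat.

{"name": "arm_command", "arguments": {"targets": [{"jaw":0.2,"dp":[0,0,0.3],"twist":0},{"jaw":0.2,"dp":[0,0,0.3],"twist":0},{"jaw":0.2,"dp":[0,0,0.3],"twist":0},{"jaw":0.2,"dp":[0,0,0],"twist":0}]}}

```text
time_s: 23.6
tcp_pos: [0.6082, 0.1907, 0.1166]
eef_rot: [-0.244, -3.132, 0.0]
force: [0.3, -0.6, -0.8]
finger_gap: 0.0634
finger_force: 33.6
```

{"name": "arm_command", "arguments": {"targets": [{"jaw":0.2,"dp":[0,0,0.2],"twist":0},{"jaw":0.2,"dp":[0,0,0.1],"twist":0},{"jaw":0.2,"dp":[0,0,0],"twist":0}]}}

```text
time_s: 23.9
tcp_pos: [0.6084, 0.1907, 0.1141]
eef_rot: [0.244, 3.132, -0.0]
force: [-0.2, -0.2, 0.1]
finger_gap: 0.0636
finger_force: 33.7
```

{"name": "arm_command", "arguments": {"targets": [{"jaw":0.2,"dp":[0,0,0.1],"twist":0},{"jaw":0.2,"dp":[0,0,0.1],"twist":0},{"jaw":0.2,"dp":[0,0,0],"twist":0}]}}

```text
time_s: 24.2
tcp_pos: [0.6085, 0.1908, 0.1123]
eef_rot: [0.244, 3.132, 0.0]
force: [-1.1, 0.1, 2.6]
finger_gap: 0.0636
finger_force: 33.9
```

{"name": "arm_command", "arguments": {"targets": [{"jaw":0.2,"dp":[0,0,0.1],"twist":0},{"jaw":0.2,"dp":[0,0,0],"twist":0}]}}

```text
time_s: 24.4
tcp_pos: [0.6089, 0.191, 0.1118]
eef_rot: [0.244, 3.131, 0.001]
force: [-1.1, -0.1, 9.7]
finger_gap: 0.0636
finger_force: 34.5
```

{"name": "arm_command", "arguments": {"targets": [{"jaw":0.6,"dp":[0,0,-0.1],"twist":0},{"jaw":0.75,"dp":[0,0,0],"twist":0},{"jaw":0.75,"dp":[0,0,0],"twist":0},{"jaw":0.75,"dp":[0,0,0],"twist":0},{"jaw":0.75,"dp":[0,0,-0.5],"twist":0},{"jaw":0.75,"dp":[0,0,-1.5],"twist":0},{"jaw":0.75,"dp":[0,0,-3],"twist":0},{"jaw":0.75,"dp":[0,0,-4],"twist":0},{"jaw":1,"dp":[3,0,-3],"twist":0},{"jaw":1,"dp":[4.5,0,0],"twist":0},{"jaw":1,"dp":[4.5,0,0],"twist":0},{"jaw":1,"dp":[4,0,0],"twist":0},{"jaw":1,"dp":[0,-4,0],"twist":0},{"jaw":1,"dp":[0,-4,0],"twist":0},{"jaw":1,"dp":[0,-4,0],"twist":0},{"jaw":1,"dp":[0,0,0],"twist":0}]}}

```text
time_s: 26.0
tcp_pos: [0.4308, 0.0938, 0.2325]
eef_rot: [-0.248, -3.132, 0.001]
force: [-0.3, 1.2, 0.7]
finger_gap: 0.0848
finger_force: 0.0
```

```bash
python3 - <<'E'
from h import *
a=optics.read_camera('scene')[:,:,::-1]
t=optics.read_camera('top')[:,:,::-1]
r=lambda m,s:cv2.resize(m,s,interpolation=cv2.INTER_CUBIC)
T=r(t[120:220,225:325],(400,400)); A=r(a[140:240,320:420],(400,400))
cv2.imwrite('pics/n2.png',np.hstack([T,A]))
E
```

```text
(no output)
```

View pics/n2.png

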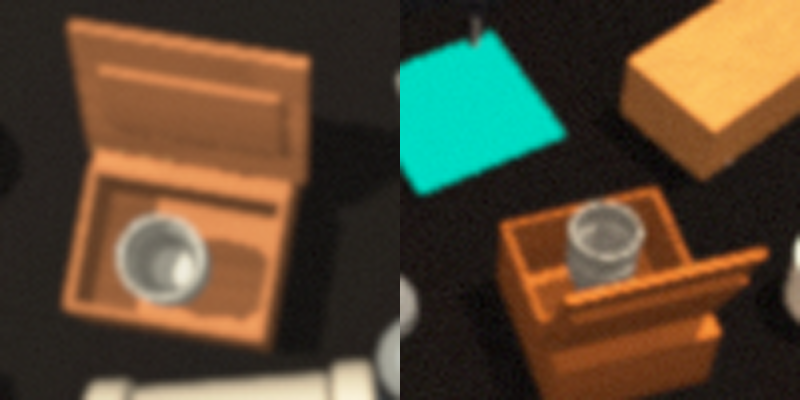

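The lid still leans on the rest. The loose cup is nested upright, with its rim at crop (162,259) in top and (605,228) in scene. The robot is clear, so I'm handing in.

```bash
python3 -c "
from bench import job
print(job.job_done())"
```

```text
the job is handed in; nothing more can be done
None
```

I handed the job in at about 26 s: the lid leans back on the rest, the loose cup is nested upright and seated in the stored cup, and the robot is clear; no verdict came back (on the first try the lid slipped and dropped back onto the box; the second try worked).

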